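Kit the tray for a power-supply repair

ROBOT

A 6-joint arm with a two-finger parallel gripper is mounted at the origin on a cart in front of the work surface, level with it; the furniture and walls round the work are solid. World frame = base frame: x ahead of the robot, y to its left, z up, the work surface at z = 0. Lengths are in mm, angles in rad, forces in N, time in s.
With the tool pointing down it reaches from about 350 to 775 mm from the base axis. Payload 7.3 kg.
Tool frame: the origin (TCP) lies at the very end of the fingers, on their centre line; the grasp point (between the pads) lies behind it (bot.grip_point_offset is the z of the grasp point in the tool frame, in mm); z points along the fingers, y is the line along which they close (so a half turn about z gives the same grasp; the last joint's range is limited). The gripper opens to 92 mm and grips with 3 to 60 N. Pads are 19 mm wide; open, the fingers measure 130 mm over their backs; the gripper's body (75 mm by 190 mm) begins 47 mm behind the grasp point.
Start: joints at [1.12, 0.342, 1.524, -0, 1.275, -0.146], TCP at [157.539, 500.826, 226.741] pointing down, gripper open.
Joint ranges: [-2.53, 2.53], [-0.77, 2.02], [0.04, 2.7], [-1, 4.14], [0.28, 2.66], [-3.11, 3.11]. Speed limits (rad/s): [2.57, 2.57, 3.14, 3.14, 3.14, 3.14].

INTERFACE

Orientations are given as [roll, pitch, yaw] about the fixed x, y, z axes, in that order (R = Rz(yaw) Ry(pitch) Rx(roll)).
In Python, from plant import bot gives the robot as it stands. The module is installed in compiled form; this text tells all that it offers.
- The arm moves only by the shell command python3 -m crank 'ROWS'. ROWS is JSON, a list that holds one entry, the list of rows, each a list of 5 numbers: the opening, from 0 (shut) to 1 (fully open), then the shift along the tool's x, y, z in cm, then the turn about the tool's z in degrees. In form: [[[claw, x, y, z, turn], ...]]. A call has exactly 10 rows; each row is the pose to reach, as a shift and turn from the pose commanded when the call began, along the tool's axes at that moment; what a row does not reach only later rows make up. A row lasts 1/10 s, in which the tool goes at most 50 mm and 8.59 degrees, less where a joint would pass 70% of its speed; a pose out of reach is approached as far as the arm can. A call with a gripper value outside its range is refused whole. The fingers move at their own pace and stop on an object; the grip force is fixed at half the most. Time passes only in rows, so rows that repeat a pose let the fingers close, or fill a call up. It gives the time, the measured TCP pose, the force, the opening and the grip force at its end, in the units of the state.
- bot.get_obs(): the state, without advancing time (a new reading comes with each control period).
- bot.capture(name): name is "side" or "top" or "wrist"; returns (picture, depth): 384x512x3 uint8, red, green, blue; 384x512 float32, mm along the optical axis (not along the pixel's ray), 0 where there is no reading.
- bot.calibration(name): a dict with "vertical_fov" (degrees; the focal length in pixels is half the picture's height over the tangent of half this angle, whatever the lens; pixels are square), "cx", "cy" (the principal point, pixels), "rvec" (rotation vector, rad) and "tvec" (3), from world to camera coordinates, as OpenCV has them; the wrist camera has in their place "tool_from_camera" (4x4, takes a point from camera to tool coordinates, whose origin is the TCP and whose axes are the flange's). Camera axes: x right, y down, z forward; pixel columns grow to the right and rows downward; lengths in mm; the calibration is good to about 2 mm. The wrist camera is an equidistant fisheye: a pixel r from the principal point sees the ray r / f radians off the axis. A picture is of the moment at which its call begins: read the wrist's pose just before it. calibration takes no time and is no camera call.
- bot.close_job(): hands the job in; it is judged then, once.
The state is a dict: "time": time; "joint_positions": joint angles; "dq": joint speeds; "tau": joint torques, N m; "tool_pos": TCP position; "tcp_rot": TCP orientation; "contact_force": force on the tool from outside, world axes, zero at the start; "moment": the same for the moment, N m; "grip_width": finger opening in mm; "finger_force": force on a finger pad.
Only numpy, scipy, OpenCV 4.12 (cv2) and the standard library are available. Lean on these libraries where they do the work, as an engineer would, in place of code of your own. Each camera call takes 0.05 s, during which the arm holds its last target. There are 200 camera calls.

TASK

Kit the tray for the power-supply repair: stand the tall slim capacitor in the narrow round nest and the relay in the square nest, lay the heat sink in the oblong nest and set the low tin of thermal grease in the wide round nest, each upright and fully down in its recess; set the parts down, do not drop them in. The short fat capacitor and the taller screw-lid jar belong to another job: leave them standing where they are.

Things in the scene. Friction and masses are not known exactly. Their poses are not given: they have to be found in the camera images.
- tall_capacitor: Tall slim can capacitor, blue-grey sleeve, 35 mm diameter; the can is 80 mm high, with two small screw terminals on top to 86 mm. 0.14 kg. Stands loose on the bench. Origin: centre of the underside; z up.
- relay: Plug-in relay, a cream-coloured upright block with a dark foot, 36 x 36 mm and 54 mm high. 0.09 kg. Stands loose on the bench. Origin: centre of the underside; z up. x and y are square to its sides.
- heat_sink: Bare aluminium heat sink lying fins up: 50 mm (its x) by 75 mm (its y), 29 mm high, a base plate 5 mm thick with nine upright fins that run along x. Grip it across the 50 mm, on the ends of the fins. 0.16 kg. Stands loose on the bench. Origin: centre of the underside; z up.
- low_tin: Low wide round tin of grease with a screw lid, white and blue: the body is 62 mm diameter up to 30 mm high, the lid on it 57 mm diameter up to 36 mm. 0.09 kg. Stands loose on the bench. Origin: centre of the underside; z up.
- tall_jar: Look-alike, to be left: a taller screw-lid jar, white lid and blue body, 55 mm diameter and 68 mm high. Stands loose on the bench. Origin: centre of the underside; z up.
- short_capacitor: Look-alike, to be left: a short fat can capacitor, blue-grey sleeve and black top with two screw terminals, 60 mm diameter and 66 mm high over the terminals. Stands loose on the bench. Origin: centre of the underside; z up.
- narrow_round_nest: Grey nest block, 104 x 104 x 30 mm, one of four that fill a shallow fixed aluminium tray, two by two in any order (tray 215 mm square, rim 20 mm high). Centred in its top: a round recess 51 mm wide and 24 mm deep (floor 6 mm above the underside): the place of the tall slim capacitor. Origin: centre of the block's underside, 3 mm above the bench; z up, x and y along its sides.
- square_nest: Grey nest block, 104 x 104 x 30 mm, one of four that fill a shallow fixed aluminium tray, two by two in any order (tray 215 mm square, rim 20 mm high). Centred in its top: a square recess 52 x 52 mm, sides along x and y, 20 mm deep (floor 10 mm above the underside): the place of the relay. Origin: centre of the block's underside, 3 mm above the bench; z up, x and y along its sides.
- oblong_nest: Grey nest block, 104 x 104 x 30 mm, one of four that fill a shallow fixed aluminium tray, two by two in any order (tray 215 mm square, rim 20 mm high). Centred in its top: an oblong recess 66 mm (x) by 91 mm (y), 10 mm deep (floor 20 mm above the underside), for the heat sink. Origin: centre of the block's underside, 3 mm above the bench; z up, x and y along its sides.
- wide_round_nest: Grey nest block, 104 x 104 x 30 mm, one of four that fill a shallow fixed aluminium tray, two by two in any order (tray 215 mm square, rim 20 mm high). Centred in its top: a round recess 78 mm wide and 12 mm deep (floor 18 mm above the underside): the place of the low tin. Origin: centre of the block's underside, 3 mm above the bench; z up, x and y along its sides.
Things that resemble listed ones, but are neither listed nor needed, are in the scene too. Leave any turquoise look-alike of the tall_jar alone.

How it is judged:
By the outcome, as a careful person would: the job done as asked, in the order asked, and still so for the second after the job is handed in, with the robot touching nothing.
It also fails if it takes over 96 s, if anything falls off the work surface, if the arm or the gripper's body presses on something with over 40 N, if the wrist force passes 120 N, or if a joint passes its speed limit or range.

## Working session

There is one attempt and no reset: what is moved stays moved. The work goes in short steps, Python scripts to look and compute and a shell command to move; the robot and the scene stay as the last step left them, time stands still between calls to the robot, and variables do not carry over. Pictures are saved under pics/ and viewed, at most 14 in all, crops included, and the job is handed in when it is done.

```bash
mkdir -p pics
cat > h.py <<'E'
import numpy as np, cv2
from plant import bot
from scipy.spatial.transform import Rotation as R
def snap(n,f):
    p,d=bot.capture(n); cv2.imwrite('pics/'+f+'.png',p[:,:,::-1]); np.savez('pics/'+f+'.npz',p=p,d=d); return p,d
def cal(n):
    c=bot.calibration(n); f=192/np.tan(np.radians(c['vertical_fov'])/2)
    Rm=cv2.Rodrigues(np.array(c['rvec'],float))[0]; t=np.array(c['tvec'],float).ravel()
    return f,c['cx'],c['cy'],Rm,t
def world(n,d):
    f,cx,cy,Rm,t=cal(n); v,u=np.mgrid[:384,:512]
    P=np.stack([(u-cx)/f*d,(v-cy)/f*d,d],-1)
    return (P-t)@Rm
E
python3 - <<'E'
from h import *
for n in('top','side'):
    p,d=snap(n,n+'0'); f,cx,cy,Rm,t=cal(n); print(n,f,cx,cy,(-Rm.T@t).round(),Rm.round(2).tolist())
o=bot.get_obs(); print(o['tool_pos'],o['tcp_rot'],o['time'],bot.grip_point_offset)
snap('wrist','wrist0'); print(bot.calibration('wrist'))
E
```

```text
top 378.7916142124417 253.99838127598161 195.93098329190894 [ 344.   30. 1116.] [[0.02, -1.0, 0.02], [-0.99, -0.02, -0.17], [0.17, -0.01, -0.99]]
side 459.6838238488516 249.15040596709366 188.9845312227661 [ 288. 1033.  929.] [[-0.97, -0.23, 0.0], [-0.16, 0.64, -0.75], [0.17, -0.73, -0.66]]
[157.38027759 500.48459431 226.11522777] [-3.14024737e+00 -2.03866146e-04  2.83678686e+00] 0.1 -18.8
{'vertical_fov': 65.70646984690485, 'cx': 249.77920539798623, 'cy': 192.79383771536254, 'tool_from_camera': array([[-2.64763885e-04, -9.66197998e-01, -2.57801007e-01,
         6.89181842e+01],
       [ 9.99999604e-01, -4.74949983e-04,  7.53030193e-04,
        -6.91870933e-01],
       [-8.50018849e-04, -2.57800706e-01,  9.66197740e-01,
        -1.58013729e+02],
       [ 0.00000000e+00,  0.00000000e+00,  0.00000000e+00,
         1.00000000e+00]])}
```

View pics/top0.png

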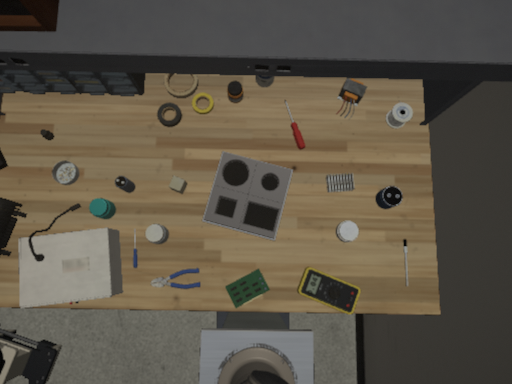

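View pics/side0.png

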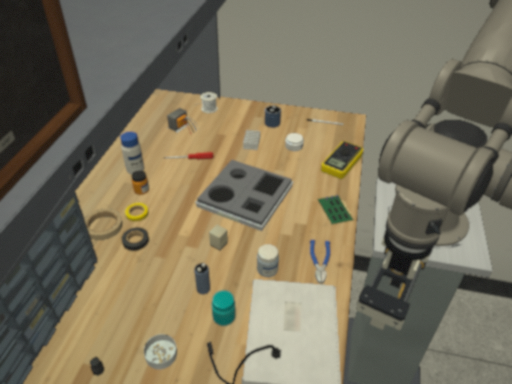

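The top view candidates are:
- **Slim cap:** (125,184), against the short fat cap at (388,197).
- **Low tin:** (347,231), against the tall jar at (156,233), the turquoise jar at (101,208) and the spool at (400,113).
- **Relay:** (178,184), against the transformer at (352,90).
- **Heat sink:** (340,183).
- **Nests:** wide round (236,173), narrow round (270,182), square (227,207), oblong (262,217).

I chose these by the description, using the heights in the side view. Next I measure and check them in a crop.

Run:
```python
from h import *
for n,S in (('top',dict(cap=(125,184),relay=(178,184),tin=(347,231),sink=(340,183),jar=(156,233),short=(388,197),turq=(101,208))),('side',dict(cap=(202,278),relay=(218,237),tin=(293,142),sink=(251,140),jar=(268,260),short=(272,116)))):
    d=np.load(f'pics/{n}0.npz')['d']; W=world(n,d)
    m=((W[...,2]>12)&(d>0)).astype(np.uint8)
    k,lab=cv2.connectedComponents(m)
    for s,(u,v) in S.items():
        l=lab[v,u]; q=W[lab==l]
        if l==0: print(n,s,'none',W[v,u]);continue
        zt=np.percentile(q[:,2],95); t=q[q[:,2]>zt-6]
        r=cv2.minAreaRect(t[:,:2].astype(np.float32))
        print(n,s,len(q),'ztop',zt.round(1),'bbox',t[:,:2].min(0).round(),t[:,:2].max(0).round(),'mid',((t[:,:2].min(0)+t[:,:2].max(0))/2).round(1),'rect',np.round(r[0],1),np.round(r[1],1),round(r[2],1))
# tray
d=np.load('pics/top0.npz')['d']; W=world('top',d); u0,v0,u1,v1=195,145,300,248
w=W[v0:v1,u0:u1]; z=w[...,2]
T=w[(z>28)&(z<40)]; r=cv2.minAreaRect(T[:,:2].astype(np.float32)); print('tray top',np.median(T[:,2]),r)
h=((z>4)&(z<28)).astype(np.uint8); k,lab,st,ce=cv2.connectedComponentsWithStats(h)
for i in range(1,k):
    if st[i,4]>60:
        q=w[lab==i]; r=cv2.minAreaRect(q[:,:2].astype(np.float32)); print('hole',ce[i]+[u0,v0],st[i,4],np.percentile(q[:,2],20).round(1),np.round(r[0],1),np.round(r[1],1),round(r[2],1))
p=cv2.imread('pics/top0.png')[150:260,80:410]; a=cv2.resize(p,None,fx=2.4,fy=2.4,interpolation=3)
s=cv2.imread('pics/side0.png')[90:320,170:310]; s=cv2.resize(s,None,fx=1.4,fy=1.4)
c=np.zeros((590,792,3),np.uint8); c[:264]=a; c[266:266+s.shape[0],:s.shape[1]]=s; cv2.imwrite('pics/crop1.png',c)
```

```text
top cap 222 ztop 85.7 bbox [539. 372.] [571. 406.] mid [554.9 389.1] rect [554.8 389.1] [31.3 33.3] 1.1
top relay 210 ztop 57.0 bbox [539. 219.] [583. 262.] mid [560.6 240.6] rect [560.3 239.9] [36.6 35.4] 69.9
top tin 384 ztop 39.4 bbox [ 410. -281.] [ 462. -228.] mid [ 435.6 -254.2] rect [ 435.6 -254.2] [52.8 52. ] 90.0
top sink 324 ztop 31.3 bbox [ 554. -275.] [ 609. -198.] mid [ 581.5 -236.5] rect [ 580.  -236.7] [49.6 75.2] 6.5
top jar 365 ztop 71.1 bbox [393. 268.] [440. 315.] mid [416.3 291.6] rect [416.1 291.4] [46.9 47.5] 2.0
top short 454 ztop 65.0 bbox [ 506. -403.] [ 562. -344.] mid [ 534.  -373.2] rect [ 533.8 -373.3] [55.6 59.1] 1.2
top turq 409 ztop 71.2 bbox [464. 427.] [509. 475.] mid [486.3 450.8] rect [486.3 450.8] [47.4 45.1] 89.8
side cap 390 ztop 83.3 bbox [534. 372.] [567. 407.] mid [550.7 389.8] rect [551.7 390.8] [32.9 34.3] 16.7
side relay 325 ztop 55.9 bbox [533. 217.] [577. 262.] mid [555.1 239.7] rect [555.7 239.7] [37.2 38.2] 68.4
side tin 233 ztop 38.6 bbox [ 404. -283.] [ 457. -226.] mid [ 430.8 -254.2] rect [ 430.9 -253.3] [50.8 56.3] 10.1
side sink 245 ztop 30.0 bbox [ 550. -279.] [ 602. -195.] mid [ 575.8 -236.7] rect [ 576.2 -237.5] [49.4 81.9] 4.9
side jar 574 ztop 70.3 bbox [387. 266.] [436. 319.] mid [411.5 292.2] rect [412.2 291.9] [48.  48.5] 30.1
side short 300 ztop 63.4 bbox [ 502. -402.] [ 558. -342.] mid [ 530.2 -371.9] rect [ 530.5 -372.4] [59.3 54.4] 81.4
tray top 33.13335047809508 ((536.7398681640625, 35.63117218017578), (208.67947387695312, 209.42222595214844), 76.04600524902344)
hole [246.49570201 210.59312321] 349 18.0 [537.7  37.7] [227.1 223.2] 76.9
hole [234.66475096 172.26628352] 522 20.4 [601.6  74. ] [75.8 75.4] 78.4
hole [269.0896861  181.33632287] 223 8.2 [577.6 -28.5] [45.7 48. ] 1.1
hole [225.16878981 206.13694268] 314 12.1 [499.6  99.2] [51.6 50.8] 75.8
hole [260.03318903 215.56709957] 693 21.9 [473.7  -2.7] [91.1 65.5] 76.1
```

View pics/crop1.png

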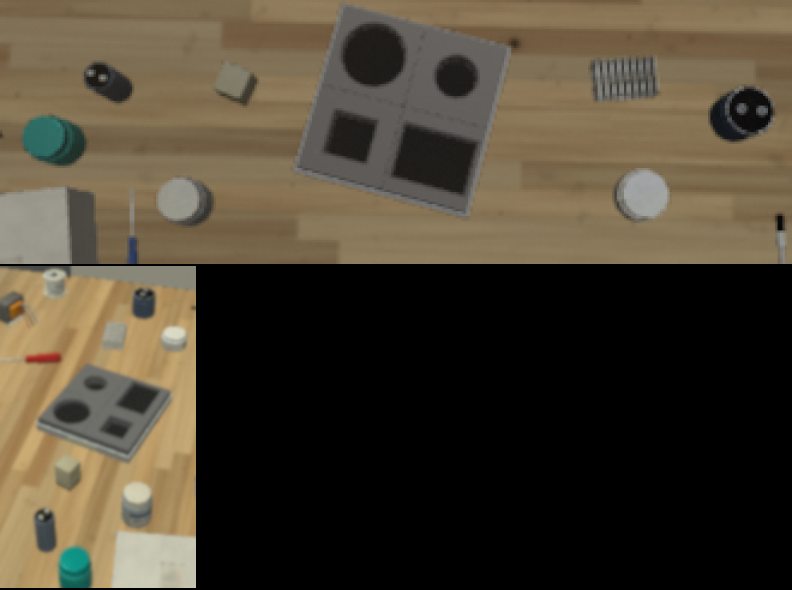

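The crop confirms the choices: slim cap at crop (97,75), relay (236,82), sink (625,78), tin (642,194). The jar and the short cap are clearly distinct from them. I move above the slim cap first.

```bash
python3 -m crank '[[[1,-20,0.6,0,0],[1,-41,1.3,0,0],[1,-41,1.3,0,0],[1,-41,1.3,0,0],[1,-41,1.3,0,0],[1,-41,1.3,0,0],[1,-41,1.3,3,0],[1,-41,1.3,5,0],[1,-41,1.3,5,0],[1,-41,1.3,5,0]]]'
cat >> h.py <<'E'
def wworld(d,o):
    c=bot.calibration('wrist'); f=192/np.tan(np.radians(c['vertical_fov'])/2)
    v,u=np.mgrid[:384,:512]; x=u-c['cx']; y=v-c['cy']; r=np.hypot(x,y)+1e-9; s=np.tan(r/f)/r
    P=np.stack([x*s*d,y*s*d,d],-1); T=c['tool_from_camera']; P=P@T[:3,:3].T+T[:3,3]
    return P@R.from_euler('xyz',o['tcp_rot']).as_matrix().T+o['tool_pos']
def go(x,y,yaw=None):
    "shift in cm and deg to reach world x,y (and yaw deg mod 180)"
    o=bot.get_obs(); p=o['tcp_rot'][2]; dx,dy=x-o['tool_pos'][0],y-o['tool_pos'][1]
    print('at',o['tool_pos'].round(1),'yaw',np.degrees(p).round(1),'t',o['time'],'shift cm',round((dx*np.cos(p)+dy*np.sin(p))/10,2),round((dx*np.sin(p)-dy*np.cos(p))/10,2),
      'turn',None if yaw is None else round((np.degrees(p)-yaw+90)%180-90,1),'j6',o['joint_positions'][5].round(2))
def wlook(f):
    o=bot.get_obs(); p,d=snap('wrist',f); W=wworld(d,o); W[d==0]=np.nan; return p,W
def blob(W,x,y,z0,z1,rad):
    m=(W[...,2]>z0)&(W[...,2]<z1)&(np.hypot(W[...,0]-x,W[...,1]-y)<rad); q=W[m]
    if len(q)<20: print('few',len(q)); return
    r=cv2.minAreaRect(q[:,:2].astype(np.float32)); print(len(q),'z95',np.percentile(q[:,2],95).round(1),np.round(r[0],1),np.round(r[1],1),round(r[2],1))
E
python3 - <<'E'
from h import *
p,W=wlook('w1'); blob(W,553,389,70,95,35); blob(W,553,389,20,95,35); go(552.8,389.5)
E
```

```text
time: 1.15
tool_pos: [554.0, 387.8, 173.0]
tcp_rot: [-3.138, -0.003, 2.833]
contact_force: [-0.4, -1.2, -0.4]
grip_width: 91.8
finger_force: 0.0
1235 z95 85.8 [552.9 387.5] [33.7 34.2] 71.0
1512 z95 85.7 [552.7 387.6] [33.9 34.1] 69.4
at [552.7 389.1 174.8] yaw 162.4 t 1.2 shift cm 0.01 0.04 turn None j6 -0.76
```

View pics/w1.png

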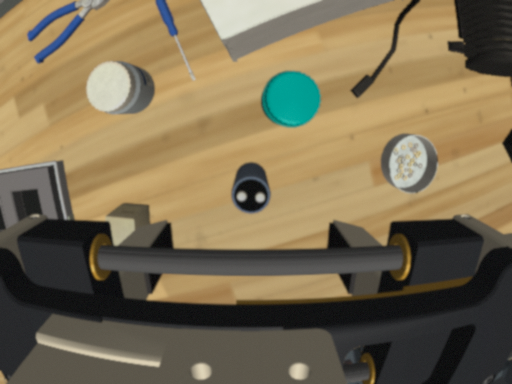

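The wrist view shows the slim black-topped can at (251,188), centred under the fingers, with the turquoise jar at (291,98) clear. I descend and grip.

```bash
python3 -m crank '[[[1,0,0,5,0],[1,0,0,9,0],[1,0,0,11,0],[1,0,0,12.5,0],[1,0,0,13.3,0],[1,0,0,13.3,0],[0.2,0,0,13.3,0],[0.2,0,0,13.3,0],[0.2,0,0,13.3,0],[0.2,0,0,13.3,0]]]'
python3 -m crank '[[[0.2,0,0,0,0],[0.2,0,0,0,0],[0.2,0,0,0,0],[0.2,0,0,-1,0],[0.2,0,0,-4,0],[0.2,0,0,-8,0],[0.2,0,0,-11,0],[0.2,0,0,-11,0],[0.2,0,0,-11,0],[0.2,0,0,-11,0]]]'
python3 -c "
from h import *
go(572.4,-27.4)"
```

```text
time: 2.2
tool_pos: [552.9, 390.3, 44.4]
tcp_rot: [3.141, 0.001, 2.837]
contact_force: [-0.5, 0.2, -0.2]
grip_width: 64.5
finger_force: 0.0
time: 3.2
tool_pos: [551.7, 389.7, 152.1]
tcp_rot: [-3.139, -0.002, 2.837]
contact_force: [0.4, 0.8, -1.9]
grip_width: 34.4
finger_force: 30.0
at [551.7 389.7 152.1] yaw 162.5 t 3.2 shift cm -14.49 -39.17 turn None j6 -0.76
```

```bash
python3 -m crank '[[[0.2,-1,-2.5,0,0],[0.2,-2.5,-6.7,0,0],[0.2,-4.1,-11,0,0],[0.2,-5.7,-15.3,0,0],[0.2,-7.3,-19.6,0,0],[0.2,-8.9,-24,0,0],[0.2,-10.5,-28.3,0,0],[0.2,-12.1,-32.6,0,0],[0.2,-13.7,-37,0,0],[0.2,-14.5,-39.2,0,0]]]'
python3 -m crank '[[[0.2,0,0,0,0],[0.2,0,0,0,0],[0.2,0,0,0,0],[0.2,0,0,0,0],[0.2,0,0,0,0],[0.2,0,0,0,0],[0.2,0,0,0,0],[0.2,0,0,0,0],[0.2,0,0,0,0],[0.2,0,0,0,0]]]'
python3 - <<'E'
from h import *
p,W=wlook('w2'); z=W[...,2]
blob(W,537,36,28,38,160)
for n,x,y,zz in (('narrow',572,-27,9),('wide',597,74,21),('sq',496,99,13),('obl',471,-2,23)):
    print(n); blob(W,x,y,zz-5,zz+5,48)
go(572.4,-27.4)
E
```

```text
time: 4.2
tool_pos: [572.2, -30.8, 152.0]
tcp_rot: [-3.14, -0.003, 2.834]
contact_force: [-0.1, 0.7, -2.1]
grip_width: 34.5
finger_force: 30.0
time: 5.2
tool_pos: [573.2, -27.3, 153.7]
tcp_rot: [3.141, 0.0, 2.837]
contact_force: [-0.8, -0.4, -2.3]
grip_width: 34.3
finger_force: 30.0
25063 z95 34.2 [533.6  33.9] [209.9 208.6] 76.1
narrow
1431 z95 10.8 [570.  -29.9] [50.5 40. ] 75.3
wide
3961 z95 23.0 [598.5  72.6] [76.3 76.1] 76.0
sq
2222 z95 15.2 [496.   99.4] [49.3 52.4] 76.2
obl
5987 z95 25.0 [470.6  -4.3] [91.2 66.9] 76.1
at [573.2 -27.3 153.7] yaw 162.5 t 5.25 shift cm 0.07 -0.04 turn None j6 -1.45
```

View pics/w2.png

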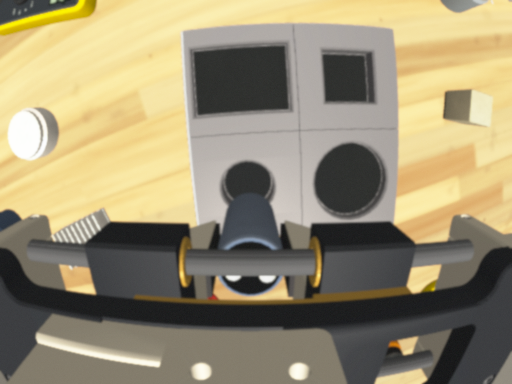

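The wrist view shows the can in the jaws at (250,240), with the narrow round nest at (248,183), the wide one at (350,180), the square one at (348,78) and the oblong one at (240,80). The tray centre is about (533.7,34.3) at 76.1°. I lower the cap.

```bash
python3 -m crank '[[[0.2,0.2,-0.15,1,0],[0.2,0.2,-0.15,4,0],[0.2,0.2,-0.15,6,0],[0.2,0.2,-0.15,7.5,0],[0.2,0.2,-0.15,8.5,0],[0.2,0.2,-0.15,9.2,0],[0.2,0.2,-0.15,9.5,0],[0.2,0.2,-0.15,9.7,0],[0.2,0.2,-0.15,9.8,0],[0.2,0.2,-0.15,9.8,0]]]'
python3 -m crank '[[[0.2,0,0,0.1,0],[0.2,0,0,0.2,0],[0.2,0,0,0.2,0],[0.2,0,0,0.3,0],[0.2,0,0,0.3,0],[0.2,0,0,0.3,0],[0.2,0,0,0.3,0],[0.2,0,0,0.3,0],[0.2,0,0,0.3,0],[0.2,0,0,0.3,0]]]'
```

```text
time: 6.25
tool_pos: [571.2, -28.2, 57.5]
tcp_rot: [3.142, 0.002, 2.837]
contact_force: [-3.5, -0.3, 7.5]
grip_width: 34.7
finger_force: 30.0
time: 7.25
tool_pos: [572.1, -28.5, 57.2]
tcp_rot: [3.141, 0.005, 2.837]
contact_force: [-9.3, 0.2, 25.6]
grip_width: 34.3
finger_force: 30.0
```

Run:
```python
from h import *
p,W=wlook('w3'); s,d=snap('side','s3'); t,d2=snap('top','t3')
print(W[183:186:2,225:275:10].round(0).tolist())
a=cv2.resize(p[120:320,150:350],(400,400)); b=cv2.resize(s[140:240,190:290],(396,396))
c=np.zeros((400,800,3),np.uint8); c[:400,:400]=a; c[:396,402:798]=b; cv2.imwrite('pics/c3.png',c[:,:,::-1])
```

```text
[[[542.0, -36.0, 33.0], [544.0, -30.0, 33.0], [546.0, -24.0, 33.0], [548.0, -18.0, 32.0], [550.0, -12.0, 32.0]], [[543.0, -36.0, 34.0], [545.0, -30.0, 34.0], [552.0, -26.0, 9.0], [549.0, -18.0, 31.0], [551.0, -12.0, 33.0]]]
```

View pics/c3.png

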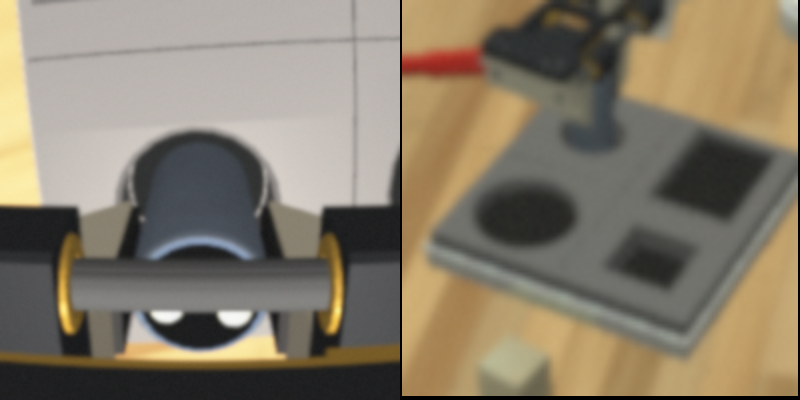

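Run:
```python
from h import *
o=bot.get_obs(); print(o['tool_pos'],o['contact_force'],o['moment'])
d=np.load('pics/w3.npz')['d']; W=wworld(d,o)
P=W[150:320,200:300].reshape(-1,3); P=P[np.hypot(P[:,0]-572,P[:,1]+28)<32]; 
for z in range(30,110,5):
    q=P[(P[:,2]>=z)&(P[:,2]<z+5)]
    if len(q)>5: print(z,len(q),q.min(0).round(1),q.max(0).round(1),q.mean(0).round(1))
for n,f in(('side','s3'),('top','t3')):
    W=world(n,np.load(f'pics/{f}.npz')['d']); P=W.reshape(-1,3); P=P[np.hypot(P[:,0]-572,P[:,1]+28)<26]
    for z in range(10,110,10):
        q=P[(P[:,2]>=z)&(P[:,2]<z+10)]
        if len(q)>3: print(n,z,len(q),q.min(0).round(1),q.max(0).round(1),q.mean(0).round(1))
```

```text
[572.0251066  -28.46155198  57.21904989] [-8.90617413  0.71528358 26.37425298] [-0.0144461   1.60951244 -0.03184104]
30 1539 [540.1 -58.6  30. ] [581.9   3.9  35. ] [555.5 -20.1  32.7]
35 116 [549.6 -44.4  35. ] [572.1  -2.7  40. ] [559.4 -25.5  37.5]
40 121 [555.9 -44.8  40. ] [573.  -12.3  45. ] [559.4 -25.6  42.4]
45 141 [555.7 -44.4  45. ] [572.5 -12.4  50. ] [559.7 -25.4  47.5]
50 142 [555.8 -43.5  50. ] [572.6 -12.4  55. ] [559.6 -25.4  52.6]
55 219 [554.8 -48.3  55. ] [576.5  -3.2  60. ] [561.1 -25.7  57.7]
60 318 [553.5 -51.7  60. ] [575.9   0.   65. ] [561.2 -25.9  62.7]
65 357 [553.4 -51.6  65. ] [ 5.766e+02 -2.000e-01  7.000e+01] [561.3 -26.   67.6]
70 368 [553.6 -50.9  70. ] [575.8  -1.3  74.9] [561.4 -25.8  72.5]
75 394 [553.9 -50.3  75. ] [575.2  -1.9  80. ] [561.  -26.1  77.6]
80 375 [554.1 -49.5  80. ] [572.6  -2.6  85. ] [560.9 -25.5  82.5]
85 1270 [553.9 -48.5  85. ] [590.8  -3.2  90. ] [570.5 -28.7  88.6]
90 632 [554.3 -48.3  90. ] [588.9  -4.   95. ] [573.6 -29.9  91.3]
95 113 [567.9 -48.1  95. ] [585.9 -12.8  99.9] [576.6 -29.   96.4]
100 296 [564.  -51.1 100. ] [588.3  -9.6 105. ] [575.1 -30.8 103.1]
105 101 [561.1 -50.  105. ] [585.2  -8.7 109.9] [573.  -29.3 107.6]
side 10 5 [557.3 -39.6  11. ] [595.3 -26.   19.7] [586.4 -33.9  14.9]
side 20 26 [553.9 -48.7  21. ] [595.2 -12.1  29.8] [573.2 -23.6  25.7]
side 30 44 [553.3 -36.3  30.2] [596.7  -2.1  39.9] [572.6 -16.4  34.9]
side 40 23 [554.1 -28.4  40.3] [583.6  -9.   49.4] [566.  -16.2  44.8]
side 50 21 [554.3 -44.   50.1] [581.8  -3.3  59.9] [563.2 -18.1  54.8]
side 60 19 [553.7 -43.6  60.9] [567.4  -5.3  69.5] [560.3 -19.3  64.6]
side 70 24 [551.4 -46.5  70.8] [567.1  -4.9  78.5] [559.1 -22.5  75. ]
side 80 26 [552.2 -44.9  81.3] [567.8  -3.8  90. ] [559.6 -23.   85.7]
side 90 6 [552.1 -44.   90.5] [566.5  -3.7  97.2] [559.4 -23.9  92.2]
```

The can is upright with its rim at z≈89, which puts its base on the 9 mm floor. I relieve the pressure, open and rise.

```bash
python3 -m crank '[[[0.2,0,0,-0.2,0],[0.2,0,0,-0.2,0],[0.7,0,0,-0.2,0],[0.7,0,0,-0.2,0],[0.7,0,0,-0.2,0],[0.7,0,0,-0.2,0],[0.7,0,0,-2,0],[0.8,0,0,-6,0],[1,0,0,-9,0],[1,0,0,-11,0]]]'
python3 - <<'E'
from h import *
go(558,239.8,69)
E
```

```text
time: 8.4
tool_pos: [571.6, -28.2, 165.0]
tcp_rot: [3.141, 0.003, 2.837]
contact_force: [-0.1, -0.4, -0.7]
grip_width: 83.6
finger_force: 0.0
at [571.6 -28.2 165. ] yaw 162.5 t 8.4 shift cm 9.34 25.15 turn -86.5 j6 -1.45
```

```bash
python3 -m crank '[[[1,1.6,4.3,0,3],[1,3.2,8.6,0,3],[1,4.8,12.9,0,3],[1,6.4,17.2,0,3],[1,8,21.5,0,3],[1,9.3,25.1,0,3],[1,9.3,25.1,2,3],[1,9.3,25.1,3,3],[1,9.3,25.1,3,3],[1,9.3,25.1,3,3]]]'
python3 - <<'E'
from h import *
p,W=wlook('w4'); blob(W,557,240,48,60,30); blob(W,574,-29,70,100,26)
go(557,240,159)
E
```

```text
time: 9.4
tool_pos: [557.7, 238.4, 132.7]
tcp_rot: [-3.141, -0.0, 2.783]
contact_force: [0.0, -0.0, 0.1]
grip_width: 91.6
finger_force: 0.0
1811 z95 54.9 [557.3 238.4] [35.5 36.1] 68.5
few 0
at [558.1 238.4 133.3] yaw 159.5 t 9.45 shift cm 0.15 0.11 turn 0.5 j6 -0.93
```

```bash
python3 -m crank '[[[1,0,0,4,1],[1,0,0,8,1],[1,0,0,9.5,1],[1,0,0,10.3,1],[1,0,0,10.3,1],[0.2,0,0,10.3,1],[0.2,0,0,10.3,1],[0.2,0,0,10.3,1],[0.2,0,0,10.3,1],[0.2,0,0,10.3,1]]]'
python3 -m crank '[[[0.2,0,0,0,0],[0.2,0,0,0,0],[0.2,0,0,0,0],[0.2,0,0,-1,0],[0.2,0,0,-4,0],[0.2,0,0,-7,0],[0.2,0,0,-10,0],[0.2,0,0,-10,0],[0.2,0,0,-10,0],[0.2,0,0,-10,0]]]'
python3 -c "
from h import *
go(495.8,97.6,166.1)"
```

```text
time: 10.45
tool_pos: [557.6, 239.3, 30.1]
tcp_rot: [3.141, 0.0, 2.767]
contact_force: [0.9, -1.1, -0.6]
grip_width: 56.6
finger_force: 0.0
time: 11.45
tool_pos: [556.7, 239.0, 128.6]
tcp_rot: [-3.14, -0.002, 2.767]
contact_force: [0.1, 0.4, -0.9]
grip_width: 35.9
finger_force: 30.0
at [556.7 239.  128.6] yaw 158.5 t 11.45 shift cm 0.49 -15.39 turn -7.6 j6 -0.92
```

```bash
python3 -m crank '[[[0.2,0,-3,0,-3],[0.2,0.2,-7,0,-6],[0.2,0.4,-11,0,-7.6],[0.2,0.5,-14.5,0,-7.6],[0.2,0.5,-15.4,0,-7.6],[0.2,0.5,-15.4,0,-7.6],[0.2,0.5,-15.4,0,-7.6],[0.2,0.5,-15.4,0,-7.6],[0.2,0.5,-15.4,0,-7.6],[0.2,0.5,-15.4,0,-7.6]]]'
python3 - <<'E'
from h import *
go(495.8,97.6,166.1)
p,W=wlook('w5'); 
o=bot.get_obs()
print('held'); blob(W,495.8,97.6,120,165,35); print('sq'); blob(W,496,98,8,18,48); print('tray'); blob(W,534,34,28,38,160)
print('cap');blob(W,572,-28,84,100,40)
E
```

```text
time: 12.45
tool_pos: [496.6, 98.5, 129.6]
tcp_rot: [3.141, -0.0, 2.901]
contact_force: [0.9, 0.9, -1.1]
grip_width: 36.0
finger_force: 30.0
at [496.6  98.5 129.6] yaw 166.2 t 12.45 shift cm 0.06 -0.1 turn 0.1 j6 -1.29
held
5083 z95 159.4 [496.6  97.6] [66.  37.4] 76.6
sq
1855 z95 14.7 [490.1  97.8] [52.5 35.4] 76.3
tray
9936 z95 34.1 [513.5  38. ] [210.3 167.1] 76.0
cap
few 0
```

View pics/w5.png

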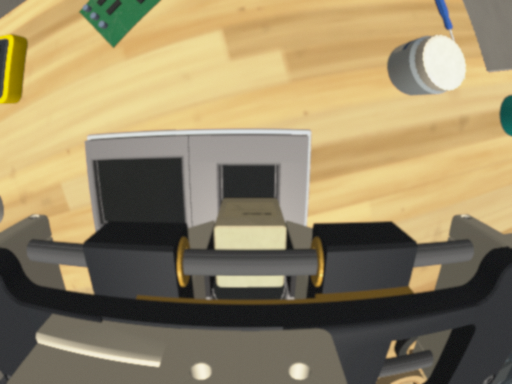

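The relay sits square in the jaws at (250,235), over the square nest at (248,182). I lower it.

```bash
python3 -m crank '[[[0.2,0,-0.05,2,0],[0.2,0,-0.05,4,0],[0.2,0,-0.05,6,0],[0.2,0,-0.05,7.3,0],[0.2,0,-0.05,7.8,0],[0.2,0,-0.05,8.2,0],[0.2,0,-0.05,8.4,0],[0.2,0,-0.05,8.5,0],[0.2,0,-0.05,8.6,0],[0.2,0,-0.05,8.6,0]]]'
```

```text
time: 13.5
tool_pos: [496.5, 97.3, 44.0]
tcp_rot: [3.141, 0.001, 2.9]
contact_force: [0.6, -1.0, -0.6]
grip_width: 35.8
finger_force: 30.0
```

```bash
python3 -m crank '[[[0.2,0,0,0.1,0],[0.2,0,0,0.1,0],[0.2,0,0,0.15,0],[0.2,0,0,0.15,0],[0.2,0,0,0.2,0],[0.2,0,0,0.2,0],[0.2,0,0,0.2,0],[0.2,0,0,0.2,0],[0.2,0,0,0.2,0],[0.2,0,0,0.2,0]]]'
```

```text
time: 14.5
tool_pos: [496.5, 97.3, 42.7]
tcp_rot: [3.141, 0.001, 2.9]
contact_force: [-3.1, -0.2, 9.5]
grip_width: 35.9
finger_force: 30.0
```

On the floor. I release it, rise and head for the heat sink.

```bash
python3 -m crank '[[[0.2,0,0,-0.1,0],[0.7,0,0,-0.1,0],[0.7,0,0,-0.1,0],[0.7,0,0,-0.1,0],[0.7,0,0,-0.1,0],[0.7,0,0,-2,0],[0.8,0,0,-5,0],[1,0,0,-9,0],[1,0,0,-12,0],[1,0,0,-12,0]]]'
python3 - <<'E'
from h import *
go(578,-237,95.5)
p,W=wlook('w6'); print('relay'); blob(W,496,98,58,72,35); print('tray'); blob(W,534,34,28,38,160)
E
```

```text
time: 15.5
tool_pos: [498.8, 97.5, 165.8]
tcp_rot: [3.139, 0.008, 2.9]
contact_force: [1.4, -0.6, 0.4]
grip_width: 89.9
finger_force: 0.0
at [498.8  97.5 165.8] yaw 166.1 t 15.5 shift cm -15.7 -30.57 turn 70.6 j6 -1.29
relay
1580 z95 67.9 [496.1  96.6] [35.7 35.4] 76.2
tray
16078 z95 34.0 [530.4  34.2] [209.5 202.2] 76.1
```

```bash
python3 -m crank '[[[1,-1.9,-3.8,0,8],[1,-3.8,-7.6,0,16],[1,-5.7,-11.4,0,24],[1,-7.6,-15.2,0,32],[1,-9.5,-19,0,40],[1,-11.4,-22.8,0,48],[1,-13.3,-26.6,0,56],[1,-15.7,-30.6,0,64],[1,-15.7,-30.6,0,70.5],[1,-15.7,-30.6,2,70.5]]]'
python3 -m crank '[[[1,0,0,0,0],[1,0,0,0,0],[1,0,0,0,0],[1,0,0,0,0],[1,0,0,0,0],[1,0,0,0,0],[1,0,0,0,0],[1,0,0,0,0],[1,0,0,0,0],[1,0,0,0,0]]]'
python3 - <<'E'
from h import *
p,W=wlook('w7'); blob(W,578,-237,22,34,55); go(578,-237,96)
E
```

```text
time: 16.55
tool_pos: [576.1, -239.6, 141.5]
tcp_rot: [3.14, 0.001, 1.663]
contact_force: [-0.1, -0.0, -0.3]
grip_width: 91.4
finger_force: 0.0
time: 17.55
tool_pos: [575.5, -237.4, 141.7]
tcp_rot: [3.142, -0.0, 1.669]
contact_force: [0.4, 0.4, -0.7]
grip_width: 91.8
finger_force: 0.0
1655 z95 29.3 [ 578.5 -239.4] [50.2 73.3] 5.3
at [ 575.5 -237.5  141.7] yaw 95.6 t 17.6 shift cm 0.02 0.26 turn -0.4 j6 -0.61
```

View pics/w7.png

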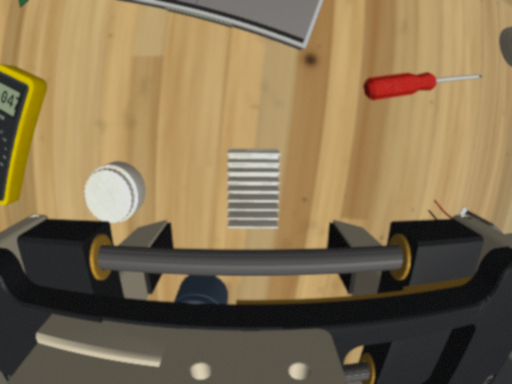

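The heat sink is at (254,188) with the fins across the image, along the closing line. The tin at (114,190) is clear of the fingers.

```bash
python3 -m crank '[[[1,-0.3,0.28,3,0],[1,-0.3,0.28,6,0],[1,-0.3,0.28,9,0],[1,-0.3,0.28,11,0],[1,-0.3,0.28,12,0],[1,-0.3,0.28,12.6,0],[1,-0.3,0.28,12.6,0],[0.4,-0.3,0.28,12.6,0],[0.4,-0.3,0.28,12.6,0],[0.4,-0.3,0.28,12.6,0]]]'
python3 -m crank '[[[0.4,0,0,0,0],[0.4,0,0,0,0],[0.4,0,0,0,0],[0.4,0,0,-1,0],[0.4,0,0,-3,0],[0.4,0,0,-6,0],[0.4,0,0,-9,0],[0.4,0,0,-12,0],[0.4,0,0,-12,0],[0.4,0,0,-12,0]]]'
python3 -c "
from h import *
go(470.9,-3.6,76.1)"
```

```text
time: 18.6
tool_pos: [579.0, -240.4, 16.6]
tcp_rot: [3.14, 0.001, 1.669]
contact_force: [-0.4, -0.6, 0.3]
grip_width: 72.3
finger_force: 0.0
time: 19.6
tool_pos: [578.5, -240.1, 136.0]
tcp_rot: [3.141, 0.0, 1.669]
contact_force: [0.4, -0.6, -1.8]
grip_width: 48.9
finger_force: 30.2
at [ 578.5 -240.1  136. ] yaw 95.6 t 19.6 shift cm 24.59 -8.38 turn 19.5 j6 -0.61
```

```bash
python3 -m crank '[[[0.4,3,-1,0,3],[0.4,6.5,-2.2,0,7],[0.4,10.5,-3.6,0,12],[0.4,14.5,-5,0,16],[0.4,18.5,-6.3,0,19.5],[0.4,22,-7.5,0,19.5],[0.4,24.6,-8.4,0,19.5],[0.4,24.6,-8.4,0,19.5],[0.4,24.6,-8.4,0,19.5],[0.4,24.6,-8.4,0,19.5]]]'
python3 - <<'E'
from h import *
p,W=wlook('w8'); print('held'); blob(W,471,-3.6,138,152,60); print('lowheld'); blob(W,471,-3.6,112,160,60); print('tray'); blob(W,534,34,28,38,160);print('obl'); blob(W,471,-4,18,28,60)
go(470.9,-3.6,76.1)
E
```

```text
time: 20.6
tool_pos: [470.9, -4.2, 135.1]
tcp_rot: [-3.141, 0.0, 1.328]
contact_force: [-0.1, -0.1, -2.2]
grip_width: 48.9
finger_force: 30.2
held
6363 z95 148.6 [471.6  -3.1] [73.7 81.8] 75.6
lowheld
10274 z95 150.8 [471.6  -3. ] [74.3 82.4] 75.5
tray
26060 z95 34.2 [535.5  38.6] [199. 210.] 76.1
obl
1881 z95 24.8 [459.5  23.2] [108.6  49.6] 12.4
at [471.   -4.4 135.2] yaw 76.1 t 20.65 shift cm 0.08 -0.03 turn -0.0 j6 0.07
```

View pics/w8.png

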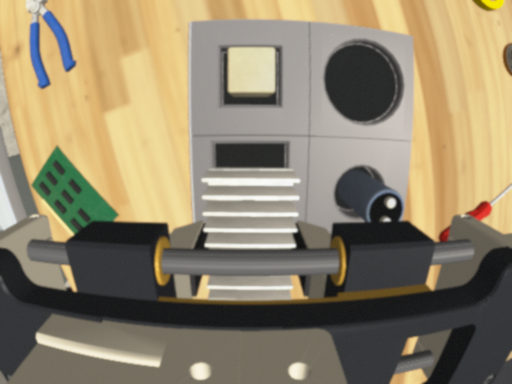

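The heat sink hangs square over the oblong nest at (250,160), with the relay at (250,72) and the cap at (370,200) standing well. I lower it.

```bash
python3 -m crank '[[[0.4,0.05,0,2,0],[0.4,0.05,0,4,0],[0.4,0.05,0,6,0],[0.4,0.05,0,7.5,0],[0.4,0.05,0,8.5,0],[0.4,0.05,0,9,0],[0.4,0.05,0,9.3,0],[0.4,0.05,0,9.5,0],[0.4,0.05,0,9.5,0],[0.4,0.05,0,9.5,0]]]'
python3 -m crank '[[[0.4,0,0,0.1,0],[0.4,0,0,0.1,0],[0.4,0,0,0.2,0],[0.4,0,0,0.2,0],[0.4,0,0,0.25,0],[0.4,0,0,0.25,0],[0.4,0,0,0.25,0],[0.4,0,0,0.25,0],[0.4,0,0,0.25,0],[0.4,0,0,0.25,0]]]'
```

```text
time: 21.65
tool_pos: [471.2, -3.1, 41.1]
tcp_rot: [3.141, -0.0, 1.329]
contact_force: [-0.9, 0.6, -1.9]
grip_width: 49.1
finger_force: 30.2
time: 22.65
tool_pos: [471.0, -3.1, 38.7]
tcp_rot: [3.141, -0.0, 1.329]
contact_force: [-1.6, 0.3, 5.5]
grip_width: 49.2
finger_force: 30.2
```

```bash
python3 -m crank '[[[0.4,0,0,-0.05,0],[0.75,0,0,-0.05,0],[0.75,0,0,-0.05,0],[0.75,0,0,-0.05,0],[0.75,0,0,-0.05,0],[0.75,0,0,-2,0],[0.8,0,0,-5,0],[1,0,0,-9,0],[1,0,0,-12,0],[1,0,0,-12,0]]]'
python3 - <<'E'
from h import *
p,W=wlook('w9'); print('sink'); blob(W,471,-3.6,38,58,60); print('cap'); blob(W,572,-28,86,100,35); go(432.5,-255)
E
```

```text
time: 23.65
tool_pos: [473.3, -3.4, 162.1]
tcp_rot: [3.133, -0.001, 1.329]
contact_force: [0.1, 0.2, 1.2]
grip_width: 90.8
finger_force: 0.0
sink
2522 z95 52.3 [470.8  -2.7] [74.2 50.1] 75.7
cap
1102 z95 94.7 [573.3 -29.4] [34.1 33.8] 29.0
at [472.   -3.2 160. ] yaw 76.1 t 23.7 shift cm -25.39 2.19 turn None j6 0.07
```

```bash
python3 -m crank '[[[1,-4,0.4,0,0],[1,-8,0.8,0,0],[1,-12,1.1,0,0],[1,-16.5,1.5,0,0],[1,-21,1.9,0,0],[1,-25.4,2.2,0,0],[1,-25.4,2.2,1,0],[1,-25.4,2.2,2,0],[1,-25.4,2.2,2,0],[1,-25.4,2.2,2,0]]]'
python3 - <<'E'
from h import *
p,W=wlook('w10'); blob(W,432.5,-255,30,42,40); blob(W,432.5,-255,8,42,45); go(432.5,-255)
E
```

```text
time: 24.7
tool_pos: [431.3, -253.4, 137.5]
tcp_rot: [-3.14, -0.001, 1.331]
contact_force: [-0.2, 0.0, -0.4]
grip_width: 91.0
finger_force: 0.0
2852 z95 37.2 [ 433.1 -256.3] [55.5 55.1] 7.1
3418 z95 37.1 [ 433.6 -255.6] [59.4 61.8] 71.2
at [ 431.7 -253.7  138. ] yaw 76.2 t 24.75 shift cm -0.11 0.11 turn None j6 -0.44
```

View pics/w10.png

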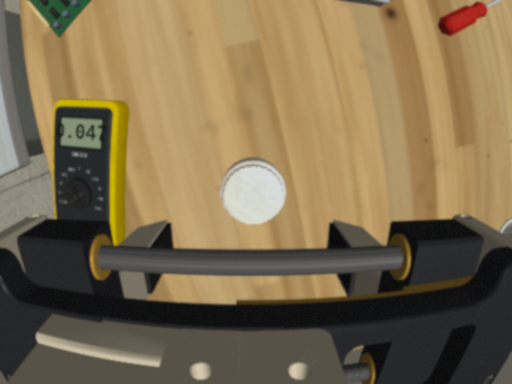

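The low tin is at (253,190), with the multimeter at (90,170) clear of the fingers. I descend.

```bash
python3 -m crank '[[[1,-0.2,0.2,3,0],[1,-0.2,0.2,6,0],[1,-0.2,0.2,9,0],[1,-0.2,0.2,11,0],[1,-0.2,0.2,11.8,0],[1,-0.2,0.2,12.2,0],[1,-0.2,0.2,12.2,0],[0.5,-0.2,0.2,12.2,0],[0.5,-0.2,0.2,12.2,0],[0.5,-0.2,0.2,12.2,0]]]'
python3 -m crank '[[[0.5,0,0,0,0],[0.5,0,0,0,0],[0.5,0,0,0,0],[0.5,0,0,-1,0],[0.5,0,0,-3,0],[0.5,0,0,-6,0],[0.5,0,0,-9,0],[0.5,0,0,-12,0],[0.5,0,0,-14,0],[0.5,0,0,-14,0]]]'
python3 -c "
from h import *
go(597,72.3,76.1)"
```

```text
time: 25.75
tool_pos: [433.2, -257.7, 16.9]
tcp_rot: [3.14, 0.001, 1.329]
contact_force: [-0.1, 0.2, -0.3]
grip_width: 72.1
finger_force: 0.0
time: 26.75
tool_pos: [434.1, -258.4, 159.4]
tcp_rot: [3.136, 0.003, 1.329]
contact_force: [-0.2, -1.5, -0.8]
grip_width: 60.4
finger_force: 30.0
at [ 434.1 -258.4  159.4] yaw 76.1 t 26.75 shift cm 36.01 7.89 turn 0.0 j6 -0.45
```

```bash
python3 -m crank '[[[0.5,3,0.7,0,0],[0.5,7,1.6,0,0],[0.5,11.3,2.5,0,0],[0.5,15.6,3.5,0,0],[0.5,20,4.4,0,0],[0.5,24.4,5.4,0,0],[0.5,28.8,6.4,0,0],[0.5,32.5,7.2,0,0],[0.5,35,7.7,0,0],[0.5,35.9,7.9,0,0]]]'
python3 -m crank '[[[0.5,0,0,0,0],[0.5,0,0,0,0],[0.5,0,0,0,0],[0.5,0,0,0,0],[0.5,0,0,0,0],[0.5,0,0,0,0],[0.5,0,0,0,0],[0.5,0,0,0,0],[0.5,0,0,0,0],[0.5,0,0,0,0]]]'
python3 - <<'E'
from h import *
p,W=wlook('w11'); print('held'); blob(W,597,72,170,186,35); print('wide'); blob(W,597,72,17,25,45); print('tray'); blob(W,534,34,28,38,160)
go(597,72.3,76.1)
E
```

```text
time: 27.75
tool_pos: [595.5, 74.8, 154.6]
tcp_rot: [-3.14, -0.0, 1.332]
contact_force: [-1.1, -0.0, -0.7]
grip_width: 60.1
finger_force: 30.0
time: 28.75
tool_pos: [595.6, 72.3, 156.2]
tcp_rot: [-3.142, -0.0, 1.329]
contact_force: [0.8, -0.3, -0.6]
grip_width: 60.3
finger_force: 30.0
held
5874 z95 177.0 [597.4  73.7] [62.5 56.8] 26.3
wide
2240 z95 22.7 [600.9  84.8] [46.5 78.2] 74.4
tray
10989 z95 34.2 [536.7  45.3] [185.2 209.7] 76.0
at [595.6  72.3 156.2] yaw 76.1 t 28.8 shift cm 0.04 0.14 turn 0.0 j6 0.23
```

View pics/w11.png

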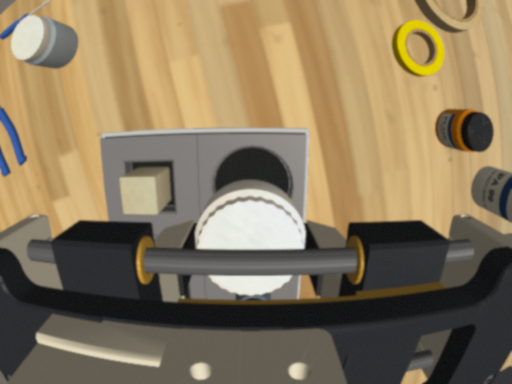

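The tin is in the jaws at (250,240) over the wide nest at (253,180). I lower it.

```bash
python3 -m crank '[[[0.5,0,0.1,2,0],[0.5,0,0.1,5,0],[0.5,0,0.1,8,0],[0.5,0,0.1,9.8,0],[0.5,0,0.1,10.7,0],[0.5,0,0.1,11.2,0],[0.5,0,0.1,11.4,0],[0.5,0,0.1,11.6,0],[0.5,0,0.1,11.6,0],[0.5,0,0.1,11.6,0]]]'
python3 -m crank '[[[0.5,0,0,0.1,0],[0.5,0,0,0.2,0],[0.5,0,0,0.3,0],[0.5,0,0,0.35,0],[0.5,0,0,0.35,0],[0.5,0,0,0.35,0],[0.5,0,0,0.35,0],[0.5,0,0,0.35,0],[0.5,0,0,0.35,0],[0.5,0,0,0.35,0]]]'
```

```text
time: 29.8
tool_pos: [596.9, 72.0, 40.9]
tcp_rot: [3.14, -0.0, 1.329]
contact_force: [1.3, -0.5, -1.3]
grip_width: 60.1
finger_force: 30.0
time: 30.8
tool_pos: [596.6, 72.0, 37.5]
tcp_rot: [3.141, -0.0, 1.329]
contact_force: [-1.9, -0.4, 5.0]
grip_width: 60.3
finger_force: 30.0
```

```bash
python3 -m crank '[[[0.5,0,0,-0.05,0],[0.85,0,0,-0.05,0],[0.85,0,0,-0.05,0],[0.85,0,0,-0.05,0],[0.85,0,0,-0.05,0],[0.9,0,0,-2,0],[1,0,0,-5,0],[1,0,0,-9,0],[1,0,0,-13,0],[1,-3,0,-15,0]]]'
python3 -m crank '[[[1,-5,0,0,0],[1,-9,0,0,0],[1,-13,0,0,0],[1,-17,0,0,0],[1,-20,0,0,0],[1,-20,0,0,0],[1,-20,0,0,0],[1,-20,0,0,0],[1,-20,0,0,0],[1,-20,0,0,0]]]'
python3 - <<'E'
from h import *
p,W=wlook('w12')
for n,x,y,a,b,r in(('tin 57',597,72,50,62,40),('sink 52',471,-3,42,58,60),('relay 67',496,97,60,72,35),('cap 95',572,-28,84,100,30)): print(n); blob(W,x,y,a,b,r)
snap('side','s12')
a=np.load('pics/s12.npz')['p']; c=np.hstack([p,cv2.resize(a[70:270,170:320],(288,384))]); cv2.imwrite('pics/c12.png',c[:,:,::-1])
E
```

```text
time: 31.8
tool_pos: [591.1, 45.0, 190.6]
tcp_rot: [3.136, -0.002, 1.332]
contact_force: [-0.5, -0.8, 0.4]
grip_width: 91.5
finger_force: 0.0
time: 32.8
tool_pos: [541.7, -150.3, 186.7]
tcp_rot: [3.142, -0.0, 1.33]
contact_force: [-0.2, -0.8, -0.4]
grip_width: 91.7
finger_force: 0.0
tin 57
few 0
sink 52
1400 z95 52.6 [471.5  -2.6] [74.7 50.7] 75.7
relay 67
few 0
cap 95
1238 z95 95.1 [573.8 -29.9] [34.8 33.4] 76.5
```

View pics/c12.png

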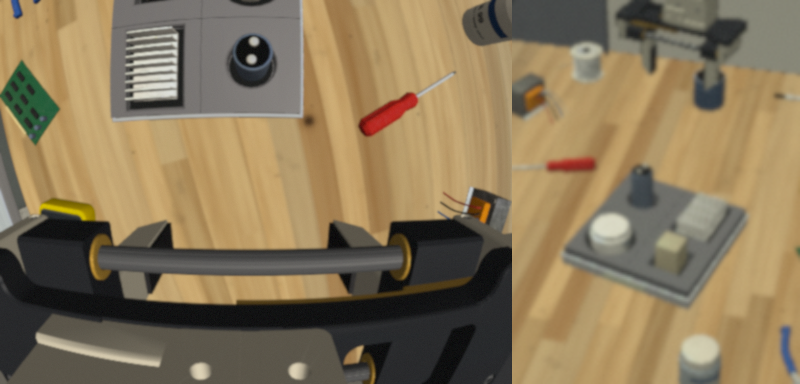

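All four parts stand in their nests: cap at (251,60) in the wrist view, tin (610,230), relay (670,252) and sink (702,215) in the side crop. I check the tin's height and the untouched jars, then hand in.

Run:
```python
from h import *
p,d=snap('top','t12')
for n in('top','side'):
    W=world(n,np.load(f'pics/{n[0]}12.npz')['d'])
    for s,x,y,a,b in(('tin57',597,72,48,66),('relay67',496,97,60,76),('jar',413,292,60,76),('short',532,-372,55,72)): print(n,s,end=' '); blob(W,x,y,a,b,42)
```

```text
top tin57 319 z95 60.1 [597.8  74.1] [56.4 57.4] 76.0
top relay67 168 z95 70.8 [499.6  99. ] [35.9 36.3] 75.8
top jar 262 z95 71.1 [416.3 291.2] [47.1 47.6] 1.6
top short 341 z95 65.4 [ 535.1 -373.8] [57.8 57. ] 1.8
side tin57 237 z95 59.4 [595.1  74.6] [56.4 58.2] 39.6
side relay67 141 z95 69.7 [495.3  98.7] [39.8 38. ] 78.9
side jar 275 z95 70.9 [411.6 292.5] [47.5 48.8] 28.0
side short 61 z95 63.7 [ 529.1 -370.6] [57.2 56.7] 14.8
```

```bash
python3 -c "
from plant import bot
print(bot.close_job())"
```

```text
the job is handed in; nothing more can be done
None
```

I handed the job in at about 33 s: the slim capacitor, relay, heat sink and low tin all measured upright and fully down in their nests, placed in the order asked, and the tall jar and short capacitor still stand where they were.

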